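Load the tacking station: pipe stubs, plate and weld bosses

ROBOT

A 7-joint arm with a two-finger parallel gripper is mounted at the origin on a cart in front of the work surface, level with it; the furniture and walls round the work are solid. World frame = base frame: x ahead of the robot, y to its left, z up, the work surface at z = 0. Lengths are in m, angles in rad, forces in N, time in s.
With the tool pointing down it reaches from about 0.4 to 0.875 m from the base axis. Payload 19.3 kg.
Tool frame: the origin (TCP) lies midway between the tips of the shut fingers; the grasp point (between the pads) lies 19 mm behind it; x points along the fingers, y is the direction in which the jaws open and shut, and the axes are right-handed (so a half turn about x gives the same grasp; the last joint's range is limited). The gripper opens to 85 mm and grips with 20 to 120 N. Pads are 22 mm wide; open, the fingers measure 114 mm over their backs; the gripper's body (76 mm by 85 mm) begins 54 mm behind the grasp point. The pads swing forward as they close: fully open they stand 13 mm farther back than shut.
Start: joints at [-1.269, 0.521, -0.036, 1.599, 0.021, 1.021, -0.113], TCP at [0.227, 0.582, 0.231] pointing down, gripper open.
Joint ranges: [-2.91, 2.91], [-0.3, 2.13], [-1.5, 1.42], [0.17, 2.43], [-1.26, 4.41], [0.16, 1.93], [-2.52, 2.52]. Speed limits (rad/s): [1.89, 1.89, 2.39, 2.39, 3.01, 3.01, 3.01].

INTERFACE

Orientations are given as [roll, pitch, yaw] about the fixed x, y, z axes, in that order (R = Rz(yaw) Ry(pitch) Rx(roll)).
In Python, from workcell import telemetry, vision, workorder gives the robot as it stands. The module is installed in compiled form; this text tells all that it offers.
- The arm moves only by the tool play_rows, never from a script. Its argument "deltas" is a list of rows, each a list of 7 numbers: the shift along the world's x, y, z in mm, then the turn, a rotation vector about the world's x, y, z in degrees, then the finger opening in mm, from 0 to 85.4. In form: [[x, y, z, wx, wy, wz, jaw], ...]. A call has 1 to 8 rows; each row shifts and turns the commanded pose from where the row before left it; what a row does not reach is not made up. A row lasts 1/8 s, in which the tool goes at most 62.5 mm and 10.7 degrees, less where a joint would pass 70% of its speed; a pose out of reach is approached as far as the arm can. A call with a gripper value outside its range is refused whole. The fingers move at their own pace and stop on an object; "grip_force" is the grip in N (left out, the last holds). Time passes only in rows, so rows that do not move let the fingers close. It gives the time, the measured TCP pose, the force and the opening at its end, in the units of the state.
- telemetry.observe(): the state, without advancing time (a new reading comes with each control period).
- vision.grab_frame(name): name is "scene" or "top"; returns the picture (480x640x3 uint8, red, green, blue); there is no depth.
- vision.camera_info(name): a dict with "mtx" (3x3 intrinsics, pixels), "k1" (the pictures are not rectified: a ray, as slopes to the right and down, at radius r is drawn at 1 + k1 r^2 times it, then the intrinsics apply), "rvec" (rotation vector, rad) and "tvec" (3), from world to camera coordinates, as OpenCV has them. Camera axes: x right, y down, z forward; pixel columns grow to the right and rows downward; lengths in m; the calibration is good to about 2 mm. A picture is of the moment at which its call begins. camera_info takes no time and is no camera call.
- workorder.job_done(): hands the job in, once; it reports no verdict.
The state is a dict: "clock": time; "qpos": joint angles; "qd": joint speeds; "joint_efforts": joint torques, N m; "position": TCP position; "tool_rot": TCP orientation; "force": force on the tool from outside, world axes, zero at the start; "moment": the same for the moment, N m; "grip_width": finger opening in m.
Only numpy, scipy, OpenCV 4.12 (cv2) and the standard library are available. Lean on these libraries where they do the work, as an engineer would, in place of code of your own. Each camera call takes 0.05 s, during which the arm holds its last target. There are 200 camera calls.

TASK

Load the tacking station for the next run. Drop the short boss and then the long boss into the feed tube, so that the short one lies at the bottom and comes out first; seat each pipe stub fully down on the centring cone that fits its bore; and lay the flat plate down inside the pins of the nest, flat on its rest buttons.

Things in the scene. Friction and masses are not known exactly. Their poses are not given: they have to be found in the camera images.
- large_pipe: Loose stub of dark grey steel pipe standing upright, open at both ends: outside diameter 48 mm, bore about 40 mm, 58 mm tall. Origin at the centre of its underside, z along the pipe. Belongs on cone_large. About 0.23 kg.
- small_pipe: Loose stub of dark grey steel pipe standing upright, open at both ends: outside diameter 34 mm, bore 28 mm, 50 mm tall. Origin at the centre of its underside, z along the pipe. Belongs on cone_small. About 0.1 kg.
- plate: Loose flat steel plate lying on the table, 90 x 46 mm, 8 mm thick, with a weld bead 2 mm high along the middle of its top. Origin at the centre of its underside, x along the 90 mm length, y along the 46 mm width. Belongs in pin_nest. About 0.2 kg.
- short_boss: Loose bright turned steel weld boss (thick-walled bush) standing upright: diameter 26 mm, 24 mm tall, chamfered ends, a wide 17 mm hole. Origin at the centre of its underside, z up. Goes into feed_tube first. About 0.07 kg.
- long_boss: Loose bright turned steel weld boss standing upright: diameter 26 mm, 36 mm tall, chamfered ends, a narrow 9 mm hole. Origin at the centre of its underside, z up. Goes into feed_tube second, on top of the short boss. About 0.12 kg.
- cone_large: Fixed centring cone for the large pipe on a dark base plate 84 x 84 x 12 mm. Origin: centre of the base's underside, on the cone's axis, z up. Round shoulder 60 mm across, top at z = 16 mm: the pipe's lower end rests there when fully down. Above it a 35 mm diameter seat up to z = 24 mm tapers to 17 mm at the tip, z = 46 mm. A pipe let go round the taper slides down and centres itself.
- cone_small: Fixed centring cone for the small pipe on a dark base plate 70 x 70 x 12 mm. Origin: centre of the base's underside, on the cone's axis, z up. Round shoulder 46 mm across, top at z = 16 mm: the pipe's lower end rests there when fully down. Above it a 25 mm diameter seat up to z = 24 mm tapers to 10 mm at the tip, z = 44 mm. A pipe let go round the taper slides down.
- pin_nest: Fixed plate nest: dark base 136 x 92 x 10 mm, four low rest buttons (tops at z = 14 mm, the plate rests there), six 10 mm pins with tapered noses, tops at z = 31 mm, at (+/-34, +/-32) and (+/-54, 0) mm: about 4 mm clear all round the plate; finger room beside the middle of the long sides. Origin: centre of the underside, x along the 136 mm (plate's length along it, either way round), z up.
- feed_tube: Fixed gravity tube magazine: upright steel tube, bore 31 mm, sight slot down its front (-x), flared mouth, on a dark base 100 x 84 mm with a flat shuttle bar and black knob in front (not to be moved). Origin: centre of the underside, on the tube's axis, z up. Tube floor z = 18 mm, flare from z = 68 mm to the rim, 54 mm across, z = 84 mm. Bosses let go in the mouth fall and stack upright.

How it is judged:
By the outcome, as a careful person would: the job done as asked, in the order asked, and still so for the second after the job is handed in, with the robot touching nothing.
It also fails if it takes over 131 s, if anything falls off the work surface, if the arm or the gripper's body presses on something with over 40 N, if the wrist force passes 120 N, or if a joint passes its speed limit or range.

## Working session

There is one attempt and no reset: what is moved stays moved. The work goes in short steps, Python scripts to look and compute and a tool call to move; the robot and the scene stay as the last step left them, time stands still between calls to the robot, and variables do not carry over. Pictures are saved under pics/ and viewed, about 12 in all and at most 16, crops included, and the job is handed in when it is done.

Besides the shell and the picture viewer there is one more tool, called after "Emit:" as name(argument=value, ...), one argument or row to a line, values as JSON. play_rows: Moves the arm, as the interface text tells. Its arguments: {"type":"object","properties":{"deltas":{"type":"array","items":{"type":"array","items":{"type":"number"}}},"grip_force":{"type":"number"}},"required":["deltas"]}

```bash
mkdir -p pics; ls; cat > h.py <<'E'
import numpy as np, cv2
from workcell import telemetry, vision, workorder
def cam(n):
    c=vision.camera_info(n); K=np.array(c['mtx'],float); R=cv2.Rodrigues(np.array(c['rvec'],float))[0]; t=np.array(c['tvec'],float).ravel()
    return K,float(c['k1']),R,t,-R.T@t
def ray(n,u,v):
    K,k1,R,t,C=cam(n)
    d=np.array([(u-K[0,2])/K[0,0],(v-K[1,2])/K[1,1]]); s=d.copy()
    for _ in range(20): s=d/(1+k1*(s@s))
    w=R.T@np.array([s[0],s[1],1]); return C,w/np.linalg.norm(w)
def onz(n,u,v,z):
    C,w=ray(n,u,v); return (C+w*(z-C[2])/w[2])[:3]
def proj(n,P):
    K,k1,R,t,C=cam(n); p=R@np.array(P,float)+t; s=p[:2]/p[2]; s=s*(1+k1*(s@s))
    return K[0,0]*s[0]+K[0,2],K[1,1]*s[1]+K[1,2]
def grab(n,f=None):
    im=vision.grab_frame(n)[:,:,::-1].copy()
    if f: cv2.imwrite('pics/'+f,im)
    return im
E
python3 - <<'E'
from h import *
np.set_printoptions(precision=4,suppress=True)
for n in('scene','top'):
    grab(n,n+'0.png'); K,k1,R,t,C=cam(n); print(n,K.ravel(),k1,C,R[2])
print(telemetry.observe())
E
```

```text
pics
scene [536.4052   0.     314.557    0.     536.4052 236.1238   0.       0.
   1.    ] -0.1120617409271423 [ 0.0307 -0.8446  0.5821] [ 0.4368  0.7298 -0.5259]
top [536.8439   0.     319.088    0.     536.8439 239.3505   0.       0.
   1.    ] -0.15803328263672836 [ 0.3701 -0.041   1.1475] [ 0.1196 -0.0196 -0.9926]
{'clock': 0.1, 'qpos': array([-1.2692,  0.5219, -0.0363,  1.6   ,  0.0212,  1.0211, -0.1128]), 'qd': array([ 0.0018,  0.0007,  0.0012, -0.0022,  0.0016, -0.    ,  0.0002]), 'joint_efforts': array([  0.0036, -92.8485,   1.9842, -37.0529,   0.0181,   0.0055,
         0.    ]), 'position': array([0.227 , 0.582 , 0.2308]), 'tool_rot': array([-1.5082,  1.5698, -1.88  ]), 'force': array([ 0.4205,  0.734 , -0.1476]), 'moment': array([ 0.0195,  0.0097, -0.0469]), 'grip_width': 0.0855406554947488}
```

View pics/top0.png

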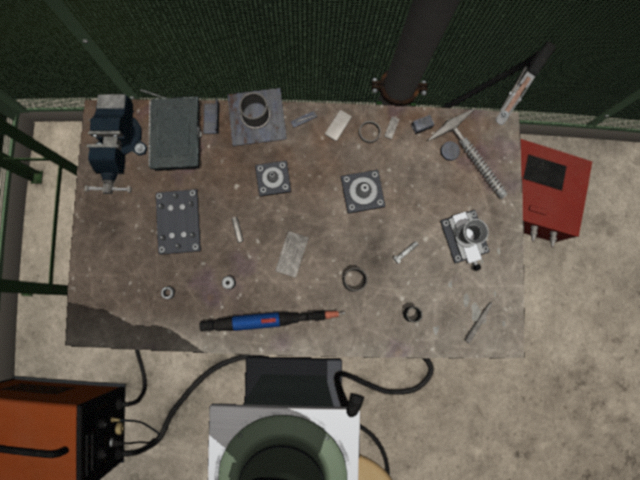

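View pics/scene0.png

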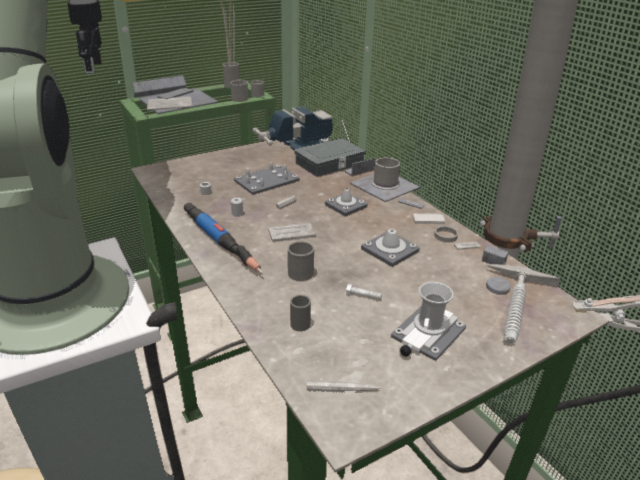

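The top view shows the short boss (wide hole) at (167,293), long boss (228,282), large pipe (354,278) and small pipe (412,313). The plate is at (292,254), nest (178,222), cone_small (272,178), cone_large (363,190) and tube (470,234). Next I'll enlarge these.

```bash
python3 - <<'E'
from h import *
im=cv2.imread('pics/top0.png')
c=[('sb',167,293),('lb',228,282),('lp',354,278),('sp',412,313),('pl',292,254),('nest',178,222),('cs',272,178),('cl',363,190),('tube',468,236)]
T=[]
for n,u,v in c:
    h=36; s=im[v-h:v+h,u-h:u+h]; s=cv2.resize(s,(264,198*264//198),interpolation=cv2.INTER_CUBIC)
    s=cv2.convertScaleAbs(s,alpha=1.6)
    for k in range(0,72,12): # ticks
        p=int(k*264/72); cv2.line(s,(p,0),(p,6),(0,255,255),1); cv2.line(s,(0,p),(6,p),(0,255,255),1)
    cv2.putText(s,f'{n} {u-h},{v-h}',(8,20),0,.45,(0,255,255),1); T.append(s)
M=np.vstack([np.hstack(T[i:i+3]) for i in(0,3,6)])
cv2.imwrite('pics/m1.png',cv2.resize(M,(600,600)) if 0 else M[:, :]); print(M.shape)
M=cv2.resize(M,(600,600),interpolation=cv2.INTER_AREA); cv2.imwrite('pics/m1.png',M)
print(proj('top',telemetry.observe()['position']))
for n,u,v in c: print(n,onz('top',u,v,.03))
E
```

```text
(792, 792, 3)
(np.float64(-37.36656580865531), np.float64(368.0671430497314))
sb [0.38289407 0.25172813 0.03      ]
lb [0.40999366 0.12414334 0.03      ]
lp [ 0.42557516 -0.13795772  0.03      ]
sp [ 0.35534106 -0.26095347  0.03      ]
pl [ 0.4722745  -0.00730879  0.03      ]
nest [0.53325518 0.23641162 0.03      ]
cs [0.63336725 0.04047162 0.03      ]
cl [ 0.61312573 -0.15392532  0.03      ]
tube [ 0.52084701 -0.38140376  0.03      ]
```

View pics/m1.png

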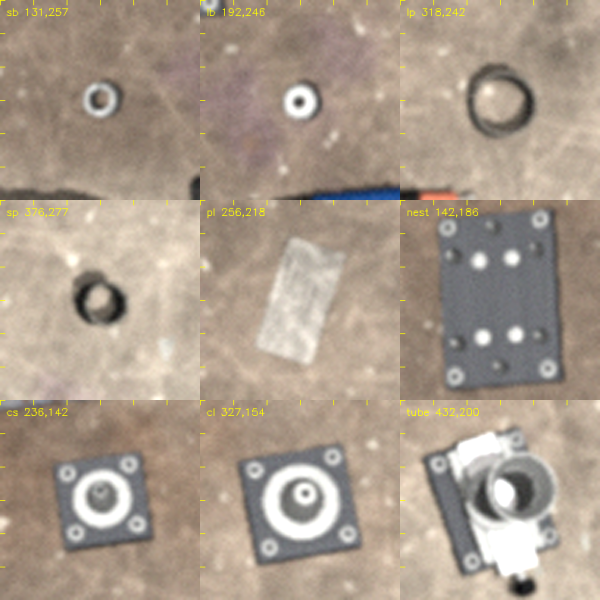

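Sizes look consistent with the list. Now the contour measurements.

```bash
cat > seg.py <<'E'
from h import *
def crop(im,u,v,h=40): return im[max(v-h,0):v+h,max(u-h,0):u+h],max(u-h,0),max(v-h,0)
def best(mask,cu,cv_,hull=True):
    cs=cv2.findContours(mask.astype(np.uint8),cv2.RETR_EXTERNAL,cv2.CHAIN_APPROX_NONE)[0]
    cs=[c for c in cs if cv2.contourArea(c)>25]
    c=min(cs,key=lambda c:np.hypot(*(np.array(cv2.minEnclosingCircle(c)[0])-[cu,cv_])))
    return cv2.convexHull(c) if hull else c
def meas(im,n,u,v,cond,z,h=40,cam='top'):
    s,a,b=crop(im,u,v,h); hsv=cv2.cvtColor(s,cv2.COLOR_BGR2HSV).astype(int); m=cond(hsv)
    c=best(m,u-a,v-b).reshape(-1,2)+[a,b]
    P=np.array([onz(cam,x,y,z)[:2] for x,y in c],np.float32)*1000
    r=cv2.minAreaRect(P); M=cv2.moments(P); print(n,'rect c',np.round(r[0],1),'size',np.round(r[1],1),'ang',round(r[2],1),'centroid',round(M['m10']/M['m00'],1),round(M['m01']/M['m00'],1))
E
python3 - <<'E'
from seg import *
im=cv2.imread('pics/top0.png'); hsv=cv2.cvtColor(im,cv2.COLOR_BGR2HSV)
for n,u,v in [('bg',330,240),('nestbase',178,222),('plate',292,254),('ring',365,202),('tubebase',452,245),('lpwall',343,283)]: print(n,hsv[v,u])
br=lambda h:(h[...,2]>120)&(h[...,1]<60)
dk=lambda h:(h[...,2]<55)
gb=lambda h:((h[...,0]>85)|(h[...,1]<35))&(h[...,2]<95)
meas(im,'sb',167,293,lambda h:(h[...,2]>105)&(h[...,1]<50),.024,16)
meas(im,'lb',228,282,br,.036,16)
meas(im,'lp',354,278,dk,.029,30)
meas(im,'sp',412,313,dk,.025,30)
meas(im,'plate',292,254,lambda h:(h[...,2]>90)&(h[...,1]<45),.008,34)
meas(im,'nest',178,222,gb,.010,45)
meas(im,'cs base',272,178,gb,.012,30)
meas(im,'cl base',363,190,gb,.012,34)
meas(im,'cs ring',272,178,br,.016,30)
meas(im,'cl ring',363,190,br,.016,34)
meas(im,'tube base',463,238,gb,.012,40)
E
```

```text
bg [ 16  51 111]
nestbase [110  10  76]
plate [ 21  27 134]
ring [ 40   4 174]
tubebase [110  10  79]
lpwall [13 39 59]
sb rect c [383.9 255.5] size [22.8 22.3] ang 48.0 centroid 383.8 255.2
lb rect c [408.9 124.9] size [22.3 22.2] ang 28.3 centroid 409.0 124.7
lp rect c [ 427.3 -153.7] size [35.4 14.8] ang 15.2 centroid 426.8 -152.6
sp rect c [ 352.9 -273.3] size [12.3 25.4] ang 85.4 centroid 352.8 -272.4
plate rect c [474.7  -5.7] size [50.4 93.4] ang 74.6 centroid 474.9 -5.6
nest rect c [537.9 243.2] size [136.1  92.7] ang 6.5 centroid 537.7 242.9
cs base rect c [638.1  40.6] size [70.8 69.2] ang 10.4 centroid 638.1 40.7
cl base rect c [ 614.8 -154.8] size [84.9 84.3] ang 11.6 centroid 615.1 -154.8
cs ring rect c [638.9  41.6] size [43.7 43. ] ang 46.3 centroid 638.9 41.1
cl ring rect c [ 616.2 -155.4] size [57.4 56.4] ang 1.0 centroid 615.7 -155.3
tube base rect c [ 516.9 -360.5] size [100.7  46.9] ang 16.8 centroid 517.4 -358.7
```

```bash
python3 - <<'E'
from seg import *
im=cv2.imread('pics/top0.png')
for th in(70,80,88):
    meas(im,f'lp{th}',354,278,lambda h:(h[...,2]<th),.029,22)
    meas(im,f'sp{th}',412,313,lambda h:(h[...,2]<th),.025,20)
s=200/72
f=lambda x,y,ox,oy,i,j:((x-200*i)/s+ox,(y-200*j)/s+oy)
print('tube base',[np.round(onz('top',*f(x,y,432,200,2,2),.012)*1000,1) for x,y in[(440,463),(517,438),(473,562),(548,537)]], onz('top',*f(494.5,500,432,200,2,2),.012))
print('rim',onz('top',*f(523,487,432,200,2,2),.084))
N=[onz('top',*f(x,y,142,186,2,1),.010)*1000 for x,y in[(448,227),(540,218),(455,376),(548,369)]]
print('nest',np.mean(N,0),[np.degrees(np.arctan2(*(N[i]-N[i+2])[1::-1])) for i in(0,1)],np.degrees(np.arctan2(*(N[0]-N[1])[1::-1]))-90)
g=cv2.cvtColor(im,cv2.COLOR_BGR2GRAY)
# scene view pipes
sc=cv2.imread('pics/scene0.png')
for n,u,v,z in[('lp',301,262,.029),('sp',300,313,.025)]:
    meas(sc,n+' scene',u,v,lambda h:h[...,2]<75,z,32,'scene')
h=cv2.HoughCircles(cv2.resize(g[205:260,445:500],None,fx=6,fy=6,interpolation=cv2.INTER_CUBIC),cv2.HOUGH_GRADIENT,1.5,30,param1=80,param2=30,minRadius=55,maxRadius=100)
if h is not None:
    for x,y,r in h[0][:3]: u,v=445+(x+.5)/6-.5,205+(y+.5)/6-.5; print('hough',u,v,r/6,onz('top',u,v,.084))
E
```

```text
lp70 rect c [ 423.9 -147.5] size [29.6 41.3] ang 81.6 centroid 423.8 -145.8
sp70 rect c [ 356.3 -260.9] size [35.5 36.2] ang 0.7 centroid 355.8 -260.2
lp80 rect c [ 425.1 -135.5] size [53.1 48.9] ang 46.3 centroid 425.8 -136.7
sp80 rect c [ 355.2 -258.8] size [43.3 34.4] ang 46.3 centroid 356.1 -259.7
lp88 rect c [ 425.7 -138.1] size [54.3 50.3] ang 1.4 centroid 425.5 -136.9
sp88 rect c [ 357.4 -260.9] size [37.6 40.4] ang 0.9 centroid 356.4 -259.9
tube base [array([ 551. , -338.9,   12. ]), array([ 572.9, -401.3,   12. ]), array([ 474.1, -364.9,   12. ]), array([ 495.2, -425.5,   12. ])] [ 0.52314773 -0.38244571  0.012     ]
rim [ 0.52370208 -0.38251336  0.084     ]
nest [538.5019287  243.55945942  10.        ] [np.float64(6.373760845614723), np.float64(6.2392455443119)] 6.909118394160771
lp scene rect c [ 428.2 -158.2] size [75.6 15.9] ang 60.0 centroid 428.8 -158.3
sp scene rect c [ 349.1 -273.1] size [58.4 29.4] ang 61.1 centroid 350.2 -271.4
hough 475.70834 231.20833 12.866666 [ 0.52389613 -0.38130705  0.084     ]
```

```bash
cat > st.py <<'E'
from h import *
from scipy.spatial.transform import Rotation as R
import sys
s=telemetry.observe(); M=R.from_euler('xyz',s['tool_rot']).as_matrix()
print('t',s['clock'],'pos',np.round(s['position']*1000,1),'jaw ang',round(np.degrees(np.arctan2(M[1,1],M[0,1])),1),'x',np.round(M[:,0],3),'q',np.round(s['qpos'],2),'grip',round(s['grip_width']*1000,1),'F',np.round(s['force'],1))
E
python3 st.py
```

```text
t 0.1 pos [227.  582.  230.8] jaw ang 68.7 x [-0.    -0.001 -1.   ] q [-1.27  0.52 -0.04  1.6   0.02  1.02 -0.11] grip 85.5 F [ 0.4  0.7 -0.1]
```

Emit:
play_rows(
  deltas=[
    [19.6,-40.9,-10,0,0,0,60],
    [19.6,-40.9,-10,0,0,0,60],
    [19.6,-40.9,-10,0,0,0,60],
    [19.6,-40.9,-15,0,0,0,60],
    [19.6,-40.9,-20,0,0,0,60],
    [19.6,-40.9,-20,0,0,0,60],
    [19.6,-40.9,-25,0,0,0,60],
    [19.6,-40.9,-30,0,0,0,60],
  ],
  grip_force=40,
)

```text
clock: 1.1
position: [0.3845, 0.254, 0.0908]
tool_rot: [1.029, 1.57, 0.658]
force: [1.1, 1.0, 0.3]
grip_width: 0.0601
```

```bash
python3 st.py; python3 - <<'E'
from h import *
a=grab('top'); b=grab('scene')
u,v=165,292; A=cv2.resize(a[v-50:v+50,u-60:u+60],(360,300),interpolation=cv2.INTER_CUBIC)
u,v=205,180; B=cv2.resize(b[v-50:v+50,u-60:u+60],(360,300),interpolation=cv2.INTER_CUBIC)
cv2.imwrite('pics/sb1.png',np.hstack([A,B]))
E
```

```text
t 1.1 pos [384.5 254.   90.8] jaw ang 68.7 x [ 0.001  0.001 -1.   ] q [-0.7   0.5  -0.01  2.14  0.01  0.51  0.48] grip 60.1 F [1.1 1.  0.3]
```

View pics/sb1.png

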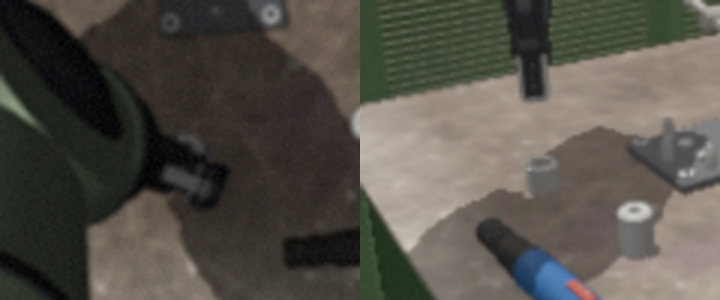

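The scene crop shows the gripper hanging over the short boss (wide hole); the arm tracks commands closely. Descending to grip it.

Emit:
play_rows(
  deltas=[
    [-0.5,1,-40,0,0,0,60],
    [0,0,-30,0,0,0,60],
    [0,0,-12,0,0,0,60],
    [0,0,0,0,0,0,15],
    [0,0,0,0,0,0,15],
    [0,0,0,0,0,0,15],
    [0,0,0,0,0,0,15],
    [0,0,0,0,0,0,15],
  ],
  grip_force=40,
)

```text
clock: 2.2
position: [0.3838, 0.2565, 0.0103]
tool_rot: [1.091, 1.569, 0.719]
force: [-1.9, -0.7, 9.6]
grip_width: 0.0236
```

Emit:
play_rows(
  deltas=[
    [0,0,0,0,0,0,15],
    [0,0,0,0,0,0,15],
  ],
  grip_force=40,
)

```text
clock: 2.45
position: [0.3838, 0.2565, 0.0103]
tool_rot: [1.117, 1.569, 0.745]
force: [-2.0, 0.5, 9.4]
grip_width: 0.0237
```

```bash
python3 st.py; python3 - <<'E'
from h import *
a=grab('top'); b=grab('scene')
u,v=165,292; A=cv2.resize(a[v-30:v+30,u-30:u+30],(360,360),interpolation=cv2.INTER_CUBIC)
u,v=205,188; B=cv2.resize(b[v-30:v+30,u-30:u+30],(360,360),interpolation=cv2.INTER_CUBIC)
cv2.imwrite('pics/sb2.png',np.hstack([A,B]))
E
```

```text
t 2.45 pos [383.8 256.5  10.3] jaw ang 68.7 x [ 0.001  0.001 -1.   ] q [-0.71  0.66 -0.01  2.16  0.02  0.32  0.46] grip 23.7 F [-2.   0.5  9.4]
```

View pics/sb2.png

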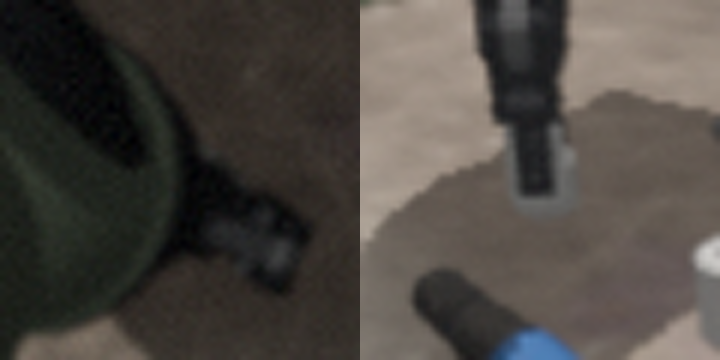

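Emit:
play_rows(
  deltas=[
    [0,0,20,0,0,0,15],
    [0,0,40,0,0,0,15],
    [0,0,40,0,0,0,15],
    [5,-40,20,0,0,0,15],
    [10,-50,0,0,0,0,15],
    [10,-50,0,0,0,0,15],
    [10,-50,0,0,0,0,15],
    [10,-50,0,0,0,0,15],
  ],
)

```text
clock: 3.55
position: [0.4288, 0.0145, 0.1301]
tool_rot: [0.532, 1.569, 0.16]
force: [1.6, 1.1, -1.1]
grip_width: 0.0241
```

Emit:
play_rows(
  deltas=[
    [10,-50,0,0,0,0,15],
    [10,-50,0,0,0,0,15],
    [10,-50,0,0,0,0,15],
    [10,-50,0,0,0,0,15],
    [15,-50,0,0,0,0,15],
    [15,-50,0,0,0,0,15],
    [15,-50,0,0,0,0,15],
    [10,-45,0,0,0,0,15],
  ],
)

```text
clock: 4.55
position: [0.5238, -0.3808, 0.1302]
tool_rot: [-0.097, 1.57, -0.469]
force: [0.8, 0.7, -0.7]
grip_width: 0.024
```

```bash
python3 st.py; python3 - <<'E'
from h import *
a=grab('top','a3.png'); b=grab('scene','b3.png')
p=telemetry.observe()['position']; A=a;B=b
def c(im,n):
    u,v=map(int,proj(n,p)); print(n,proj(n,p),u-40,v-40); return cv2.resize(im[v-40:v+40,u-40:u+40],(400,400),interpolation=cv2.INTER_CUBIC)
cv2.imwrite('pics/sb3.png',cv2.convertScaleAbs(np.hstack([c(a,'top'),c(b,'scene')]),alpha=1.5))
E
```

```text
t 4.55 pos [ 523.8 -380.8  130.2] jaw ang 68.7 x [ 0.001 -0.    -1.   ] q [ 0.52  0.67  0.03  1.62 -0.03  0.85  1.76] grip 24.0 F [ 0.8  0.7 -0.7]
top (np.float64(484.2792675494805), np.float64(228.73093016682805)) 444 188
scene (np.float64(439.31404587424436), np.float64(268.51692586531436)) 399 228
```

View pics/sb3.png

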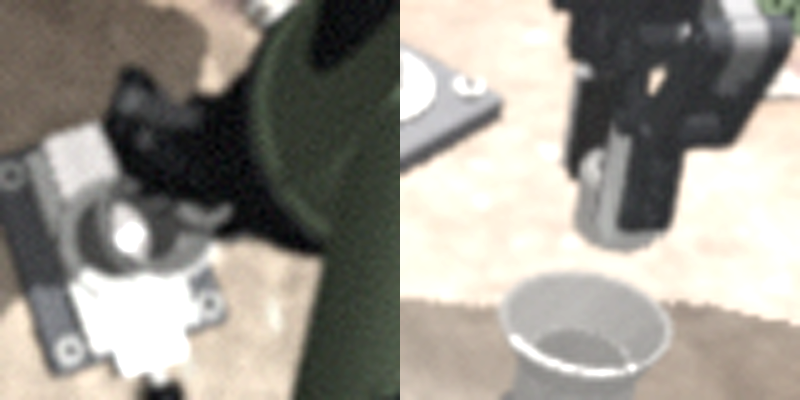

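The scene crop shows the boss held between the jaws above the tube, sitting a little right of the finger centre (boss centre about x=616, tube rim centre about x=585). I'll quantify that.

```bash
python3 - <<'E'
from h import *
f=lambda u,v:np.round(((u-399)*5+400,(v-228)*5))
print('rim exp',f(*proj('scene',[.5235,-.382,.084])))
for z in(.122,.146): print('boss exp',z,f(*proj('scene',[.5238,-.3808,z])))
for z in (.084,.122):print(z, f(*proj('scene',[.5238,-.3808,z]))-f(*proj('scene',[.5138,-.3808,z])),f(*proj('scene',[.5238,-.3808,z]))-f(*proj('scene',[.5238,-.3908,z])))
print('right',cam('scene')[2][0])
b=cv2.imread('pics/b3.png')[228:308,399:479]
g=cv2.convertScaleAbs(cv2.cvtColor(b,cv2.COLOR_BGR2GRAY),alpha=1)
for v in (40,43,46,48): print(v,g[v,28:64])
E
```

```text
rim exp [578. 321.]
boss exp 0.122 [593. 217.]
boss exp 0.146 [605. 151.]
0.084 [25. -9.] [-21. -17.]
0.122 [ 25. -10.] [-23. -18.]
right [ 0.86368629 -0.50369703  0.01831106]
40 [168 168 166 167 169 171 162 129 101  99  99  87 108 118 112  99  62  46
  41  38  36  39  34  36  33  35  60 128 173 178 182 180 179 176 173 172]
43 [166 167 168 167 168 166 142 109 101 100  92 106 116 119 108  74  43  38
  37  35  37  40  43  39  33  41  91 160 171 172 171 171 171 172 173 172]
46 [169 166 164 162 165 168 161 138 113 103 102 103 113 119 112  98  82  70
  66  69  76  77  82  95 101 133 164 176 179 181 179 176 173 172 172 171]
48 [172 168 167 170 179 189 190 180 164 138 116 109 109 110 107 105 105 102
 103 103 106 108 135 159 161 167 171 174 175 174 171 166 163 162 163 167]
```

Emit:
play_rows(
  deltas=[
    [-4.5,1,-15,0,0,0,15],
    [0,0,-15,0,0,0,15],
    [0,0,-12,0,0,0,15],
    [0,0,0,0,0,0,15],
  ],
)

```text
clock: 5.15
position: [0.5186, -0.377, 0.0861]
tool_rot: [2.917, 1.569, 2.546]
force: [-0.1, 0.3, 0.1]
grip_width: 0.0245
```

```bash
python3 st.py; python3 - <<'E'
from h import *
b=grab('scene','b4.png')[238:318,399:479]
cv2.imwrite('pics/sb4.png',cv2.convertScaleAbs(cv2.resize(b,(480,480),interpolation=cv2.INTER_CUBIC),alpha=1.4))
E
```

```text
t 5.15 pos [ 518.6 -377.    86.1] jaw ang 68.7 x [-0.002  0.001 -1.   ] q [ 0.52  0.72  0.03  1.66 -0.02  0.76  1.76] grip 24.5 F [-0.1  0.3  0.1]
```

View pics/sb4.png

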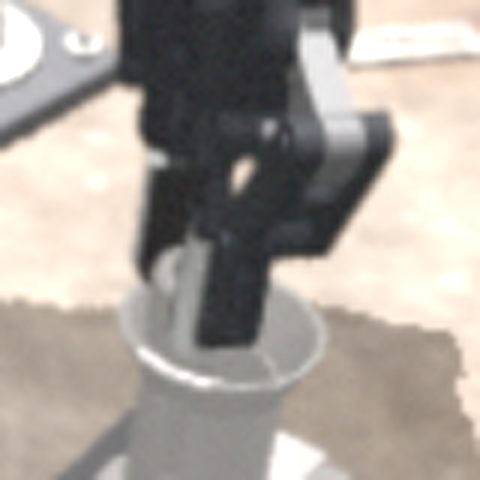

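The picture shows the boss inside the flared mouth, about 2 px (3 mm) left of the rim centre (225,325), with finger tips just above the rim. I'll nudge it right, then let go.

Emit:
play_rows(
  deltas=[
    [2,-2.5,1,0,0,0,15],
    [0,0,0,0,0,0,15],
    [0,0,0,0,0,0,40],
    [0,0,0,0,0,0,50],
    [0,0,0,0,0,0,50],
    [0,0,30,0,0,0,60],
    [0,0,40,0,0,0,60],
    [-5,50,40,0,0,0,60],
  ],
)

```text
clock: 6.2
position: [0.5153, -0.3338, 0.1982]
tool_rot: [-1.132, 1.569, -1.508]
force: [0.9, 1.1, 0.7]
grip_width: 0.06
```

```bash
python3 st.py; python3 - <<'E'
from h import *
a=grab('top')[195:275,430:510];b=grab('scene')[263:343,389:469]
f=lambda b:cv2.convertScaleAbs(cv2.resize(b,(400,400),interpolation=cv2.INTER_CUBIC),alpha=1.4)
cv2.imwrite('pics/sb5.png',np.hstack([f(a),f(b)]))
E
```

```text
t 6.2 pos [ 515.3 -333.8  198.2] jaw ang 68.5 x [ 0.    -0.001 -1.   ] q [ 0.45  0.54  0.04  1.67 -0.02  0.94  1.69] grip 60.0 F [0.9 1.1 0.7]
```

View pics/sb5.png

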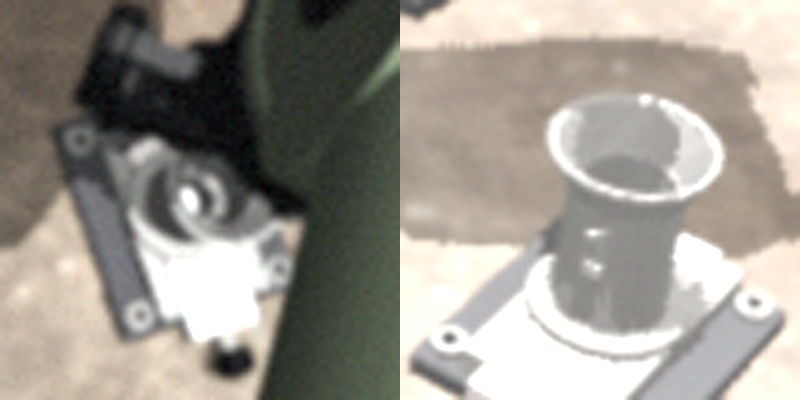

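The boss ring is visible deep inside the tube in the top crop at about (200,195), so the short boss is in. Next I'll cross-check the long boss and the others in the scene view.

```bash
python3 - <<'E'
from seg import *
sc=cv2.imread('pics/scene0.png')
hsv=cv2.cvtColor(sc,cv2.COLOR_BGR2HSV)
print('lb',hsv[208,230:246,2],hsv[208,230:246,1],hsv[208,222:228])
def tri(n,u,v,cond,h,P,z):
    s,a,b=crop(sc,u,v,h); m=cond(cv2.cvtColor(s,cv2.COLOR_BGR2HSV).astype(int))
    c=best(m,u-a,v-b).reshape(-1,2)+[a,b]; r=cv2.boundingRect(c); M=cv2.moments(c)
    cu,cv_=M['m10']/M['m00'],M['m01']/M['m00']
    print(n,r,'cent',round(cu,1),round(cv_,1),'exp',np.round(proj('scene',[*P,z]),1),'onz',np.round(onz('scene',cu,cv_,z)*1000,1))
bs=lambda h:h[...,1]<38
tri('sb',205,188,bs,12,[.384,.255],.012)
tri('lb',237,206,bs,14,[.409,.1248],.018)
tri('lp',301,262,lambda h:h[...,2]<85,26,[.4255,-.137],.029)
tri('sp',300,313,lambda h:h[...,2]<85,24,[.356,-.260],.025)
tri('plate',292,232,lambda h:(h[...,1]<45)&(h[...,2]>100),34,[.4748,-.0057],.007)
E
```

```text
lb [156 132 111 110 111 108 106 101 101  99  95  97 106 145 156 157] [33 23 14  9  9  9  7  8  8 10  8 11 19 39 39 41] [[  3  31 154]
 [  5  32 153]
 [  2  28 153]
 [  3  31 156]
 [  3  29 156]
 [  3  29 159]]
sb (199, 180, 13, 15) cent 205.1 187.3 exp [204.6 188.4] onz [387.1 259.9  12. ]
lb (223, 196, 28, 24) cent 235.7 208.2 exp [235.9 207. ] onz [406.6 120.3  18. ]
lp (289, 253, 25, 27) cent 301.0 265.5 exp [300.6 260.2] onz [ 417.9 -152.2   29. ]
sp (291, 305, 19, 26) cent 300.0 316.9 exp [299.8 311.7] onz [ 350.  -271.5   25. ]
plate (258, 198, 68, 68) cent 291.4 231.6 exp [290.6 231.1] onz [475.3  -8.3   7. ]
```

Emit:
play_rows(
  deltas=[
    [-10,46,0,0,0,0,60],
    [-10,46,0,0,0,0,60],
    [-10,46,0,0,0,0,60],
    [-10,46,0,0,0,0,60],
    [-10,46,0,0,0,0,60],
    [-10,46,-10,0,0,0,60],
    [-10,46,-20,0,0,0,60],
    [-10,46,-30,0,0,0,60],
  ],
)

```text
clock: 7.3
position: [0.4362, 0.0376, 0.1372]
tool_rot: [0.588, 1.569, 0.216]
force: [1.4, 0.9, -0.7]
grip_width: 0.0601
```

Emit:
play_rows(
  deltas=[
    [-12,46,-30,0,0,0,60],
    [-12,43,-30,0,0,0,60],
    [0,0,0,0,0,0,60],
  ],
)

```text
clock: 7.68
position: [0.4103, 0.1279, 0.0756]
tool_rot: [-2.671, 1.568, -3.037]
force: [0.6, -1.2, 0.5]
grip_width: 0.0599
```

Emit:
play_rows(
  deltas=[
    [0.5,-4,-25,0,0,0,60],
    [0,0,-24,0,0,0,60],
    [0,0,-10,0,0,0,60],
    [0,0,0,0,0,0,60],
    [0,0,0,0,0,0,60],
  ],
)

```text
clock: 8.3
position: [0.413, 0.1212, 0.019]
tool_rot: [0.673, 1.57, 0.301]
force: [-0.2, -0.4, 0.3]
grip_width: 0.0597
```

```bash
python3 st.py; python3 - <<'E'
from h import *
b=grab('scene')
u,v=237,200; B=cv2.resize(b[v-35:v+35,u-35:u+35],(490,490),interpolation=cv2.INTER_CUBIC)
cv2.imwrite('pics/lb1.png',B); print(proj('scene',[*telemetry.observe()['position'][:2],.018]))
E
```

```text
t 8.3 pos [413.  121.2  19. ] jaw ang 68.7 x [ 0.001  0.    -1.   ] q [-0.39  0.62 -0.04  2.24  0.08  0.29  0.7 ] grip 59.7 F [-0.2 -0.4  0.3]
(np.float64(238.25456201195374), np.float64(207.31046959926562))
```

View pics/lb1.png

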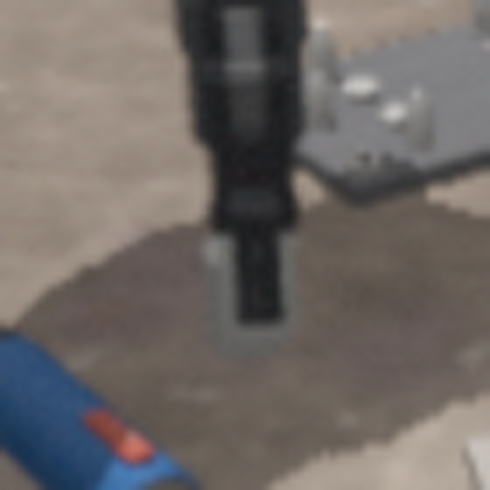

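The boss (x 207–298, centre 238 px in the frame) lies midway behind the near finger, as the parallax predicts. Closing on it and carrying it across.

Emit:
play_rows(
  deltas=[
    [0,0,0,0,0,0,15],
    [0,0,0,0,0,0,15],
    [0,0,0,0,0,0,15],
    [0,0,0,0,0,0,15],
    [0,0,0,0,0,0,15],
    [0,0,20,0,0,0,15],
    [0,0,50,0,0,0,15],
    [0,0,50,0,0,0,15],
  ],
  grip_force=40,
)

```text
clock: 9.35
position: [0.4121, 0.1211, 0.1396]
tool_rot: [-2.408, 1.57, -2.78]
force: [-0.3, 0.7, -1.5]
grip_width: 0.024
```

Emit:
play_rows(
  deltas=[
    [10,-45,0,0,0,0,15],
    [10,-45,0,0,0,0,15],
    [10,-45,0,0,0,0,15],
    [10,-45,0,0,0,0,15],
    [10,-45,0,0,0,0,15],
    [10,-45,0,0,0,0,15],
    [10,-45,0,0,0,0,15],
    [10,-45,0,0,0,0,15],
  ],
)

```text
clock: 10.35
position: [0.4925, -0.2402, 0.1382]
tool_rot: [2.703, 1.571, 2.332]
force: [0.1, 1.6, -1.6]
grip_width: 0.0243
```

Emit:
play_rows(
  deltas=[
    [10,-47,0,0,0,0,15],
    [10,-47,0,0,0,0,15],
    [10,-45,0,0,0,0,15],
    [0,0,0,0,0,0,15],
    [0,0,0,0,0,0,15],
  ],
)

```text
clock: 10.98
position: [0.5223, -0.3772, 0.1379]
tool_rot: [2.612, 1.57, 2.24]
force: [0.9, 0.2, -1.3]
grip_width: 0.0242
```

Emit:
play_rows(
  deltas=[
    [1.2,-4,-10,0,0,0,15],
    [1,-1.3,-15,0,0,0,15],
    [0,0,-10,0,0,0,15],
    [0,0,-5,0,0,0,15],
    [0,0,0,0,0,0,15],
  ],
)

```text
clock: 11.6
position: [0.5246, -0.3829, 0.0978]
tool_rot: [2.928, 1.57, 2.556]
force: [1.2, 0.7, -1.8]
grip_width: 0.0242
```

```bash
python3 st.py; python3 - <<'E'
from h import *
b=grab('scene','b5.png')[238:318,399:479]
cv2.imwrite('pics/lb2.png',cv2.convertScaleAbs(cv2.resize(b,(480,480),interpolation=cv2.INTER_CUBIC),alpha=1.4))
f=lambda p:(np.array(proj('scene',p))-[399,238])*6
p=telemetry.observe()['position']
for z in(.082,.118): print(z,f([*p[:2],z]))
print('rim',f([.5235,-.382,.084]))
E
```

```text
t 11.6 pos [ 524.6 -382.9   97.8] jaw ang 68.7 x [-0.  0. -1.] q [ 0.55  0.71 -0.02  1.63  0.01  0.8   1.73] grip 24.2 F [ 1.2  0.7 -1.8]
0.082 [218.37159754 332.03074445]
0.118 [238.54340794 217.50254478]
rim [213.05589147 325.16777277]
```

View pics/lb2.png

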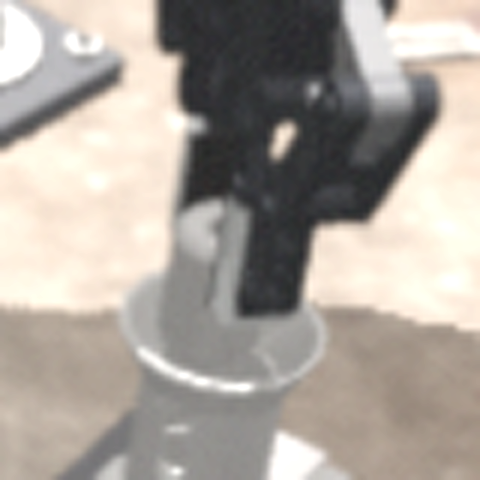

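The long boss's lower end is in the mouth; its left edge at 160 puts its axis near x=210 against the rim centre at 225. Nudging right about 3 mm, lowering and letting go.

Emit:
play_rows(
  deltas=[
    [3,-1.5,0,0,0,0,15],
    [0,0,-6,0,0,0,15],
    [0,0,-4,0,0,0,15],
    [0,0,0,0,0,0,40],
    [0,0,0,0,0,0,50],
    [0,0,0,0,0,0,50],
    [0,0,30,0,0,0,70],
    [0,0,40,0,0,0,85],
  ],
)

```text
clock: 12.65
position: [0.5273, -0.3843, 0.1584]
tool_rot: [2.97, 1.569, 2.598]
force: [0.6, 0.2, 0.4]
grip_width: 0.0834
```

Emit:
play_rows(
  deltas=[
    [-40,30,20,0,0,0,85],
    [-40,30,0,0,0,0,85],
    [-40,30,0,0,0,0,85],
    [-40,30,-20,0,0,0,85],
    [-11,3,-40,0,0,0,85],
    [0,0,0,0,0,0,85],
  ],
)

```text
clock: 13.4
position: [0.3555, -0.2609, 0.1173]
tool_rot: [3.022, 1.568, 2.65]
force: [0.9, 0.2, 0.6]
grip_width: 0.0848
```

```bash
python3 st.py; python3 - <<'E'
from h import *
a=grab('top')[190:350,380:540];b=grab('scene')[250:350,260:460]
cv2.imwrite('pics/lb3.png',cv2.convertScaleAbs(np.hstack([cv2.resize(a,(300,300),interpolation=cv2.INTER_CUBIC),cv2.resize(b[:, 130:],(210,300),interpolation=cv2.INTER_CUBIC),cv2.resize(b[:,:90],(270,300),interpolation=cv2.INTER_CUBIC)]),alpha=1.4))
E
```

```text
t 13.4 pos [ 355.5 -260.9  117.3] jaw ang 68.7 x [-0.003  0.002 -1.   ] q [ 0.52  0.42 -0.03  2.17  0.02  0.56  1.67] grip 84.8 F [0.9 0.2 0.6]
```

View pics/lb3.png

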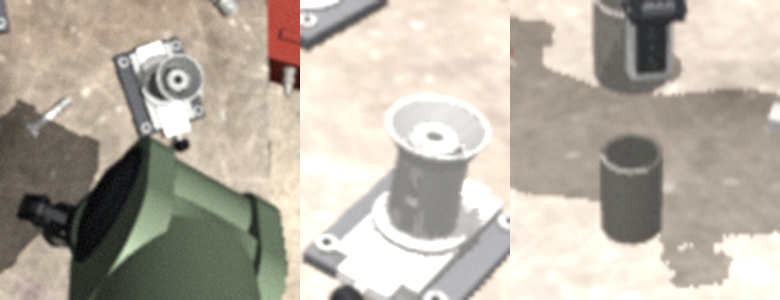

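Both crops show the long boss (narrow hole) standing level in the tube mouth with its top just under the rim, as 18+24+36 = 78 mm predicts. Next is the small pipe: descend and grip.

Emit:
play_rows(
  deltas=[
    [0.5,0.9,-30,0,0,0,85],
    [0,0,-30,0,0,0,85],
    [0,0,-20,0,0,0,85],
    [0,0,-9,0,0,0,85],
    [0,0,0,0,0,0,25],
    [0,0,0,0,0,0,25],
    [0,0,0,0,0,0,25],
    [0,0,0,0,0,0,25],
  ],
  grip_force=40,
)

```text
clock: 14.5
position: [0.3577, -0.261, 0.03]
tool_rot: [-0.158, 1.569, -0.53]
force: [-0.7, 0.4, 9.1]
grip_width: 0.0321
```

Emit:
play_rows(
  deltas=[
    [0,0,0,0,0,0,25],
    [0,0,0,0,0,0,25],
  ],
)

```text
clock: 14.75
position: [0.3578, -0.261, 0.03]
tool_rot: [-0.146, 1.569, -0.518]
force: [-0.5, 0.4, 11.2]
grip_width: 0.0313
```

Emit:
play_rows(
  deltas=[
    [0,0,20,0,0,0,25],
    [0,0,40,0,0,0,25],
    [0,0,40,0,0,0,25],
    [31,33.5,0,0,0,0,25],
    [31,33.5,0,0,0,0,25],
    [31,33.5,0,0,0,0,25],
    [31,33.5,0,0,0,0,25],
    [31,33.5,0,0,0,0,25],
  ],
)

```text
clock: 15.75
position: [0.5131, -0.092, 0.1297]
tool_rot: [0.053, 1.57, -0.319]
force: [-1.3, -0.4, -0.4]
grip_width: 0.0316
```

Emit:
play_rows(
  deltas=[
    [31,33.5,0,0,0,0,25],
    [31,33.5,0,0,0,0,25],
    [31,33.5,0,0,0,0,25],
    [32.7,34,-15,0,0,0,25],
    [0,0,-20,0,0,0,25],
    [0,0,0,0,0,0,25],
    [0,0,0,0,0,0,25],
  ],
)

```text
clock: 16.62
position: [0.6378, 0.0403, 0.095]
tool_rot: [-0.513, 1.57, -0.886]
force: [-0.7, -0.6, -0.9]
grip_width: 0.0316
```

```bash
python3 st.py; python3 - <<'E'
from h import *
p=telemetry.observe()['position']; b=grab('scene','b6.png')
u,v=346,195; b=b[v-40:v+40,u-40:u+40]
cv2.imwrite('pics/sp1.png',cv2.convertScaleAbs(cv2.resize(b,(480,480),interpolation=cv2.INTER_CUBIC),alpha=1.6))
f=lambda p:np.round((np.array(proj('scene',p))-[u-40,v-40])*6)
for z in(-.03,.02): print('pipe bottom/top exp',f([p[0],p[1],p[2]+z]))
print('tip',f([.6385,.041,.044]),'ring',f([.6385,.041,.016]))
E
```

```text
t 16.625 pos [637.8  40.3  95. ] jaw ang 68.6 x [ 0. -0. -1.] q [-0.13  0.7  -0.03  1.66  0.03  0.77  1.02] grip 31.6 F [-0.7 -0.6 -0.9]
pipe bottom/top exp [239. 155.]
pipe bottom/top exp [246.  30.]
tip [237. 205.] ring [233. 272.]
```

View pics/sp1.png

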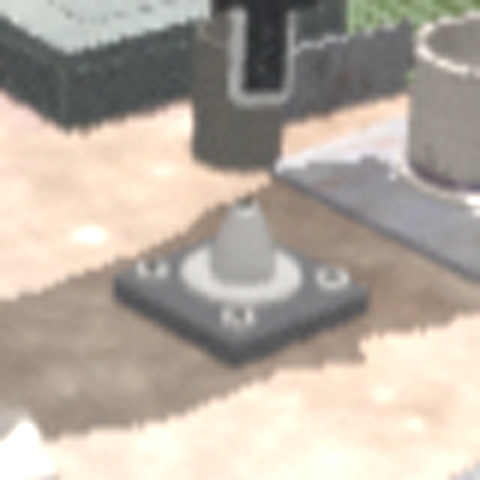

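The pipe axis is at x=238, as the robot pose predicts. The cone's tip and ring (248, 242) lie about 10 px (3.5 mm) right of the top-camera estimate. Correcting by (+3, −1.7) mm and lowering round the taper.

Emit:
play_rows(
  deltas=[
    [3,-1.7,0,0,0,0,25],
    [0,0,-12,0,0,0,25],
    [0,0,-12,0,0,0,25],
    [0,0,-8,0,0,0,25],
    [0,0,-5,0,0,0,25],
    [0,0,0,0,0,0,25],
  ],
)

```text
clock: 17.42
position: [0.6407, 0.0397, 0.0568]
tool_rot: [-2.572, 1.57, -2.944]
force: [0.2, 0.1, -1.1]
grip_width: 0.0317
```

Emit:
play_rows(
  deltas=[
    [0,0,-3,0,0,0,25],
    [0,0,-3,0,0,0,25],
    [0,0,-2,0,0,0,25],
    [0,0,0,0,0,0,25],
  ],
)

```text
clock: 17.92
position: [0.6408, 0.0396, 0.0491]
tool_rot: [-2.491, 1.571, -2.863]
force: [0.4, -0.2, -1.0]
grip_width: 0.0317
```

Bottom is about 19 mm with no contact force, so it's in the seat range. Releasing, then on to the large pipe.

Emit:
play_rows(
  deltas=[
    [0,0,0,0,0,0,45],
    [0,0,0,0,0,0,60],
    [0,0,0,0,0,0,70],
    [0,0,30,0,0,0,85],
    [0,0,45,0,0,0,85],
    [-25,-22,20,0,0,0,85],
    [-30,-26,0,0,0,0,85],
    [-30,-26,0,0,0,0,85],
  ],
)

```text
clock: 18.92
position: [0.5551, -0.0351, 0.1446]
tool_rot: [0.232, 1.57, -0.14]
force: [0.6, 0.2, -0.6]
grip_width: 0.0853
```

Emit:
play_rows(
  deltas=[
    [-32,-26,0,0,0,0,85],
    [-32,-26,0,0,0,0,85],
    [-32,-26,0,0,0,0,85],
    [-31,-26,0,0,0,0,85],
    [0,0,0,0,0,0,85],
    [0,0,0,0,0,0,85],
  ],
)

```text
clock: 19.68
position: [0.4295, -0.1382, 0.1445]
tool_rot: [0.416, 1.57, 0.044]
force: [0.4, 0.7, -0.5]
grip_width: 0.0849
```

```bash
python3 st.py; python3 - <<'E'
from h import *
b=grab('scene','b7.png')
f=lambda b,s:cv2.convertScaleAbs(cv2.resize(b,None,fx=s,fy=s,interpolation=cv2.INTER_CUBIC),alpha=1.4)
cv2.imwrite('pics/sp2.png',np.hstack([f(b[155:235,306:386],5),f(b[200:300,260:340],4)[:400]]))
print(proj('scene',[.6407,.0397,.066]),proj('scene',[.6407,.0397,.016]))
E
```

```text
t 19.675 pos [ 429.5 -138.2  144.5] jaw ang 68.7 x [ 0.001  0.    -1.   ] q [ 0.21  0.38 -0.04  2.12  0.02  0.63  1.36] grip 84.9 F [ 0.4  0.7 -0.5]
(np.float64(347.13178709052573), np.float64(180.30594201735263)) (np.float64(346.0417114978545), np.float64(200.31670977188236))
```

View pics/sp2.png

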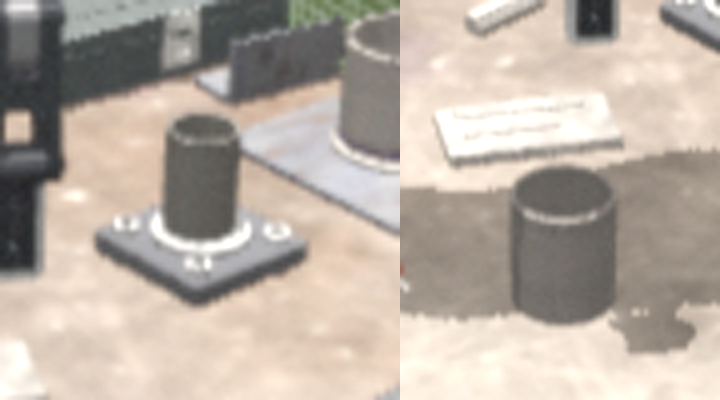

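The left crop shows the small pipe upright on its shoulder, top at row about 180.6 against 180.3 expected. The large pipe in the right crop is centred at column 301, as expected. Gripping it.

Emit:
play_rows(
  deltas=[
    [-2,0,-40,0,0,0,85],
    [0,0,-40,0,0,0,85],
    [0,0,-20,0,0,0,85],
    [0,0,-10,0,0,0,85],
    [0,0,0,0,0,0,38],
    [0,0,0,0,0,0,38],
    [0,0,0,0,0,0,38],
    [0,0,0,0,0,0,38],
  ],
  grip_force=50,
)

```text
clock: 20.72
position: [0.4277, -0.1383, 0.0352]
tool_rot: [0.257, 1.569, -0.115]
force: [-0.2, 1.7, 6.4]
grip_width: 0.0468
```

Emit:
play_rows(
  deltas=[
    [0,0,0,0,0,0,38],
    [0,0,20,0,0,0,38],
    [0,0,30,0,0,0,38],
    [30,-3,30,0,0,0,38],
    [40,-4,0,0,0,0,38],
    [40,-4,0,0,0,0,38],
    [40,-4,0,0,0,0,38],
    [40,-3,0,0,0,0,38],
  ],
)

```text
clock: 21.72
position: [0.6182, -0.1566, 0.1151]
tool_rot: [0.165, 1.57, -0.207]
force: [-0.3, 0.3, -2.4]
grip_width: 0.0466
```

Emit:
play_rows(
  deltas=[
    [0,0,0,0,0,0,38],
    [0,0,0,0,0,0,38],
  ],
)

```text
clock: 21.98
position: [0.6163, -0.1564, 0.1144]
tool_rot: [-2.802, 1.57, 3.109]
force: [-0.2, 0.3, -2.9]
grip_width: 0.047
```

```bash
python3 st.py; python3 - <<'E'
from h import *
p=telemetry.observe()['position']; b=grab('scene','b8.png')
u,v=390,232; b=b[v-45:v+45,u-45:u+45]
cv2.imwrite('pics/lp1.png',cv2.convertScaleAbs(cv2.resize(b,(540,540),interpolation=cv2.INTER_CUBIC),alpha=1.5))
f=lambda p:np.round((np.array(proj('scene',p))-[u-45,v-45])*6)
for z in(-.034,.02): print('pipe bottom/top exp',f([p[0],p[1],p[2]+z]))
print('tip',f([.6155,-.155,.046]),'ring',f([.6155,-.155,.016]))
E
```

```text
t 21.975 pos [ 616.3 -156.4  114.4] jaw ang 68.7 x [-0.  0. -1.] q [ 0.17  0.67 -0.02  1.66  0.02  0.81  1.34] grip 47.0 F [-0.2  0.3 -2.9]
pipe bottom/top exp [288. 173.]
pipe bottom/top exp [305.  21.]
tip [274. 264.] ring [265. 342.]
```

View pics/lp1.png

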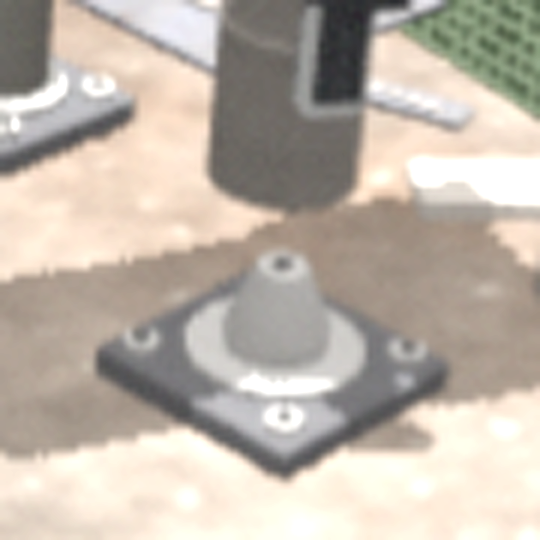

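The pipe axis is at x=283 where 295 would be over the cone (tip 285, ring 275), so I'll move about 4 mm right, (+3.3, −1.9). Then lower it.

Emit:
play_rows(
  deltas=[
    [3.3,-1.9,0,0,0,0,38],
    [0,0,-15,0,0,0,38],
    [0,0,-15,0,0,0,38],
    [0,0,-12,0,0,0,38],
    [0,0,-6,0,0,0,38],
    [0,0,-4,0,0,0,38],
    [0,0,0,0,0,0,38],
  ],
)

```text
clock: 22.9
position: [0.6202, -0.1583, 0.0622]
tool_rot: [-1.639, 1.571, -2.011]
force: [0.0, 1.4, -2.6]
grip_width: 0.047
```

Emit:
play_rows(
  deltas=[
    [0,0,-4,0,0,0,38],
    [0,0,-3,0,0,0,38],
    [0,0,0,0,0,0,38],
  ],
)

```text
clock: 23.28
position: [0.6201, -0.1582, 0.055]
tool_rot: [-2.813, 1.57, 3.099]
force: [-0.6, 0.5, -3.4]
grip_width: 0.0465
```

Emit:
play_rows(
  deltas=[
    [0,0,0,0,0,0,60],
    [0,0,0,0,0,0,75],
    [0,0,0,0,0,0,85],
    [0,0,30,0,0,0,85],
    [0,0,45,0,0,0,85],
    [-30,32,20,0,0,0,85],
    [-30,32,0,0,0,0,85],
    [-30,32,0,0,0,0,85],
  ],
)

```text
clock: 24.28
position: [0.5293, -0.0614, 0.1507]
tool_rot: [0.432, 1.57, 0.06]
force: [0.2, 0.5, 0.4]
grip_width: 0.085
```

Emit:
play_rows(
  deltas=[
    [-27,28,-20,0,0,3,70],
    [-27,28,-20,0,0,2.9,70],
    [0,0,0,0,0,0,70],
    [0,0,0,0,0,0,70],
  ],
)

```text
clock: 24.78
position: [0.4769, -0.0065, 0.1106]
tool_rot: [0.079, 1.57, -0.191]
force: [0.5, -0.4, 0.6]
grip_width: 0.0702
```

```bash
python3 st.py; python3 - <<'E'
from seg import *
b=grab('scene','b9.png')
f=lambda b,s:cv2.convertScaleAbs(cv2.resize(b,None,fx=s,fy=s,interpolation=cv2.INTER_CUBIC),alpha=1.4)
cv2.imwrite('pics/pl1.png',np.hstack([f(b[185:275,345:435],4),f(b[165:255,245:345],4)]))
print([proj('scene',[.619,-.1575,z]) for z in(.016,.074)])
p=telemetry.observe()['position']; print(proj('scene',p),proj('scene',[p[0],p[1],.008]))
# plate corners from top0: sharper
im=cv2.imread('pics/top0.png')
for t in(100,110,118): meas(im,f'plate{t}',292,254,lambda h:(h[...,2]>t)&(h[...,1]<42),.008,34)
E
```

```text
t 24.775 pos [476.9  -6.5 110.6] jaw ang 74.6 x [ 0.001 -0.    -1.   ] q [-0.06  0.48 -0.07  2.08  0.05  0.58  1.14] grip 70.2 F [ 0.5 -0.4  0.6]
[(np.float64(391.39508406411977), np.float64(244.12827210464818)), (np.float64(394.21300473302), np.float64(218.6382549101336))]
(np.float64(291.63474904359026), np.float64(185.99677672044805)) (np.float64(291.82056767494305), np.float64(230.62967884604973))
plate100 rect c [474.7  -5.7] size [49.3 93.2] ang 73.3 centroid 474.5 -5.9
plate110 rect c [474.5  -5.6] size [49.3 92.6] ang 73.3 centroid 473.9 -5.6
plate118 rect c [474.2  -5. ] size [48.4 91.6] ang 75.0 centroid 471.9 -4.4
```

View pics/pl1.png

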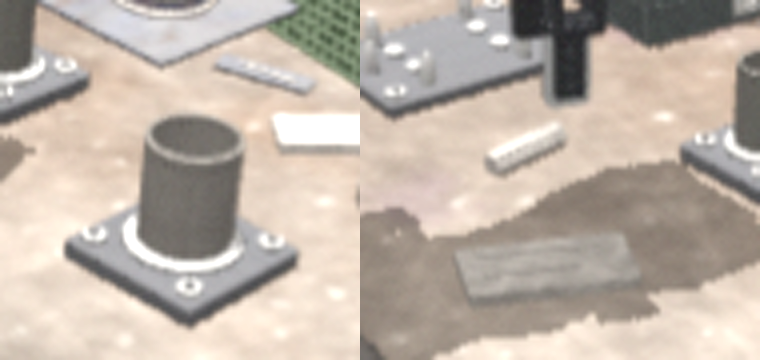

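The left crop shows the large pipe seated upright, top at (394,219.5) px against (394.2,218.6) expected. The plate lies at about (548,268) in the right crop; next its corners from the scene view.

```bash
python3 - <<'E'
from seg import *
b=cv2.imread('pics/b9.png'); s=b[215:250,255:325]; hsv=cv2.cvtColor(s,cv2.COLOR_BGR2HSV).astype(int)
print(hsv[16,::5].tolist()); print('col',hsv[:,35].tolist())
C=[onz('scene',245+(x-360)/4,165+y/4,.008)*1000 for x,y in[(455,248),(622,234),(640,275),(470,291)]]
for c in C: print(np.round(c,1))
print('mean',np.mean(C,0),'len',[np.linalg.norm(C[i]-C[(i+1)%4]) for i in range(4)],'ang',[np.degrees(np.arctan2(*(C[i]-C[j])[1::-1])) for i,j in((0,1),(3,2))])
# nest in the scene view: button/screws, base minAreaRect at z=10mm
sc=cv2.imread('pics/scene0.png')
meas(sc,'nest scene',267,179,lambda h:((h[...,0]>85)|(h[...,1]<30))&(h[...,2]<110)&(h[...,2]>40),.010,40,'scene')
E
```

```text
[[13, 41, 111], [17, 42, 122], [14, 38, 113], [15, 20, 129], [13, 18, 128], [16, 21, 131], [14, 21, 132], [15, 20, 125], [13, 20, 117], [14, 22, 126], [20, 18, 125], [18, 22, 117], [14, 39, 110], [14, 43, 102]]
col [[14, 44, 110], [13, 46, 99], [15, 46, 100], [14, 43, 101], [14, 41, 105], [14, 40, 109], [12, 41, 111], [13, 42, 110], [14, 42, 115], [15, 34, 120], [16, 26, 129], [19, 21, 132], [18, 20, 125], [15, 20, 128], [18, 19, 131], [15, 19, 132], [15, 20, 125], [15, 22, 118], [14, 22, 126], [16, 21, 132], [16, 21, 131], [15, 21, 122], [19, 20, 104], [17, 23, 98], [13, 23, 100], [15, 37, 110], [16, 41, 117], [13, 40, 115], [13, 40, 116], [15, 39, 117], [14, 41, 117], [14, 38, 115], [16, 36, 119], [15, 37, 150], [14, 34, 175]]
[441.7  29.1   8. ]
[525.5   0.    8. ]
[513.  -40.4   8. ]
[429.6 -12.7   8. ]
mean [477.44604046  -5.97527487   8.        ] len [np.float64(88.75003504396874), np.float64(42.30819660729137), np.float64(87.79683801929677), np.float64(43.47551143782068)] ang [np.float64(160.87266233391088), np.float64(161.60831343303897)]
nest scene rect c [519.7 203.8] size [ 77.1 156.7] ang 63.8 centroid 518.9 216.5
```

Emit:
play_rows(
  deltas=[
    [0,0.5,-40,0,0,-1.5,70],
    [0,0,-35,0,0,0,70],
    [0,0,-20,0,0,0,70],
    [0,0,-10,0,0,0,70],
    [0,0,0,0,0,0,70],
  ],
  grip_force=50,
)

```text
clock: 25.45
position: [0.4764, -0.0062, 0.0052]
tool_rot: [-2.115, 1.57, -2.41]
force: [-0.4, -0.1, 0.9]
grip_width: 0.07
```

Emit:
play_rows(
  deltas=[
    [0,0,-3.5,0,0,0,60],
    [0,0,0,0,0,0,50],
    [0,0,0,0,0,0,38],
    [0,0,0,0,0,0,38],
    [0,0,0,0,0,0,38],
    [0,0,0,0,0,0,38],
  ],
  grip_force=50,
)

```text
clock: 26.2
position: [0.4765, -0.0058, 0.0025]
tool_rot: [0.265, 1.57, -0.03]
force: [-3.1, 0.1, 14.6]
grip_width: 0.0436
```

```bash
python3 st.py
```

```text
t 26.2 pos [476.5  -5.8   2.5] jaw ang 73.1 x [ 0.001 -0.    -1.   ] q [-0.08  0.69 -0.04  2.12  0.08  0.33  1.09] grip 43.6 F [-3.1  0.1 14.6]
```

Emit:
play_rows(
  deltas=[
    [0,0,20,0,0,0,38],
    [0,0,40,0,0,0,38],
    [10.6,41.4,30,0,0,3.9,38],
    [10.6,41.4,0,0,0,3.9,38],
    [10.6,41.4,0,0,0,3.9,38],
    [10.6,41.4,0,0,0,3.9,38],
    [10.6,41.4,0,0,0,3.9,38],
    [10.8,41.6,0,0,0,3.9,38],
  ],
)

```text
clock: 27.2
position: [0.5401, 0.2441, 0.092]
tool_rot: [-0.946, 1.571, -0.83]
force: [-0.4, -0.6, -2.6]
grip_width: 0.0434
```

Emit:
play_rows(
  deltas=[
    [0,0,-20,0,0,0,38],
    [0,0,-15,0,0,0,38],
    [0,0,0,0,0,0,38],
    [0,0,0,0,0,0,38],
  ],
)

```text
clock: 27.7
position: [0.5403, 0.2424, 0.0572]
tool_rot: [-0.184, 1.57, -0.072]
force: [0.2, -0.3, -1.6]
grip_width: 0.0431
```

```bash
python3 st.py; python3 - <<'E'
from h import *
b=grab('scene','b10.png'); a=grab('top','a10.png')
p=telemetry.observe()['position']
u0,v0=225,130
B=cv2.convertScaleAbs(cv2.resize(b[v0:v0+70,u0:u0+90],None,fx=8,fy=8,interpolation=cv2.INTER_CUBIC),alpha=1.4)
def nest(cx,cy,yaw,z,pts):
    c,s=np.cos(yaw),np.sin(yaw); return [[cx+c*x-s*y,cy+s*x+c*y,z] for x,y in pts]
f=lambda p:(np.array(proj('scene',p))-[u0,v0]+.5)*8
Y=np.radians(6.5)
for q in nest(.538,.2433,Y,.031,[(sx*.034,sy*.032) for sx in(1,-1) for sy in(1,-1)]+[(.054,0),(-.054,0)]): cv2.circle(B,tuple(map(int,f(q))),4,(0,0,255),1)
pc=nest(p[0],p[1],Y,p[2]+.0055,[(.045,.023),(.045,-.023),(-.045,-.023),(-.045,.023)])
cv2.polylines(B,[np.int32([f(q) for q in pc])],True,(0,255,0),1)
cv2.imwrite('pics/ne1.png',B); cv2.imwrite('pics/ne1_raw.png',b[v0:v0+70,u0:u0+90]); print(B.shape)
E
```

```text
t 27.7 pos [540.3 242.4  57.2] jaw ang 96.4 x [ 0. -0. -1.] q [-0.43  0.7  -0.14  1.81  0.15  0.64  1.03] grip 43.1 F [ 0.2 -0.3 -1.6]
(560, 720, 3)
```

View pics/ne1.png

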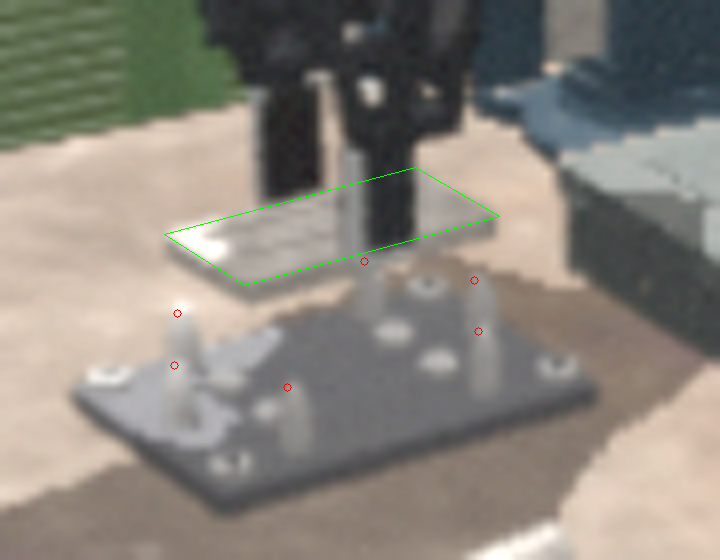

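The predicted plate outline (green) matches the plate held in the jaws. The actual pin tops lie about 6 px at 8x (1.8 mm) right of the top-camera estimate, which puts the nest centre near (539.6, 242.4); the tool is at (540.3, 242.4). Lowering.

Emit:
play_rows(
  deltas=[
    [-0.5,0,-12,0,0,0,38],
    [0,0,-10,0,0,0,38],
    [0,0,-8,0,0,0,38],
    [0,0,-4,0,0,0,38],
    [0,0,0,0,0,0,38],
  ],
)

```text
clock: 28.42
position: [0.5394, 0.2428, 0.0224]
tool_rot: [-2.72, 1.57, -2.607]
force: [-0.2, 0.3, -1.8]
grip_width: 0.0437
```

Emit:
play_rows(
  deltas=[
    [0,0,-2,0,0,0,38],
    [0,0,-2,0,0,0,38],
    [0,0,-1.5,0,0,0,38],
    [0,0,0,0,0,0,38],
  ],
)

```text
clock: 28.92
position: [0.5395, 0.2428, 0.0171]
tool_rot: [-2.443, 1.571, -2.329]
force: [0.8, 0.8, -2.0]
grip_width: 0.0436
```

Emit:
play_rows(
  deltas=[
    [0,0,0,0,0,0,52],
    [0,0,0,0,0,0,58],
    [0,0,0,0,0,0,62],
    [0,0,15,0,0,0,62],
    [0,0,40,0,0,0,62],
    [0,0,50,0,0,0,62],
    [-40,30,30,0,0,0,62],
    [-40,40,0,0,0,0,62],
  ],
)

```text
clock: 29.92
position: [0.4599, 0.3135, 0.1557]
tool_rot: [0.462, 1.566, 0.574]
force: [-0.3, 1.9, -0.3]
grip_width: 0.0622
```

Emit:
play_rows(
  deltas=[
    [-40,40,0,0,0,0,62],
    [-40,40,0,0,0,0,62],
    [-30,45,0,0,0,0,62],
    [-20,50,0,0,0,0,62],
    [-20,50,0,0,0,0,62],
    [0,0,0,0,0,0,62],
  ],
)

```text
clock: 30.68
position: [0.3064, 0.5414, 0.153]
tool_rot: [1.871, 1.568, 1.989]
force: [-0.7, -1.6, -0.2]
grip_width: 0.0621
```

```bash
python3 st.py; python3 - <<'E'
from seg import *
b=grab('scene','b11.png'); a=grab('top','a11.png')
# plate outline in the nest, both views, on z=22mm; expected 90x46, yaw 6.5
for n,im,(u,v) in(('top',a,(178,222)),('scene',b,(266,174))):
    for t in(85,100): meas(im,f'plate {n} {t}',u,v,lambda h:(h[...,2]>t)&(h[...,1]<48),.022,30 if n=='top' else 32,n)
for n,P,z in(('sp',[.6407,.0397],.066),('lp',[.619,-.1575],.074),('lb',[.5245,-.3825],.078)): print(n,'exp top',np.round(proj('top',[*P,z]),1))
B=cv2.convertScaleAbs(cv2.resize(b[130:200,225:315],(450,350),interpolation=cv2.INTER_CUBIC),alpha=1.4)
A=cv2.convertScaleAbs(cv2.resize(a[182:262,142:222],(350,350),interpolation=cv2.INTER_CUBIC),alpha=1.8)
cv2.imwrite('pics/fin.png',np.hstack([A,B]))
E
```

```text
t 30.675 pos [306.4 541.4 153. ] jaw ang 96.8 x [-0.001  0.002 -1.   ] q [-1.03  0.61 -0.18  1.67  0.13  0.87  0.43] grip 62.1 F [-0.7 -1.6 -0.2]
plate top 85 rect c [537.7 243.9] size [93.2 49. ] ang 8.0 centroid 537.4 243.8
plate top 100 rect c [538.1 244.2] size [90.6 46.5] ang 7.4 centroid 537.6 243.7
plate scene 85 rect c [540.6 264.8] size [367.6 171.1] ang 61.5 centroid 547.5 262.7
plate scene 100 rect c [567.2 291.8] size [299.1 169.7] ang 67.2 centroid 566.5 304.6
sp exp top [271.4 170.5]
lp exp top [367.  182.8]
lb exp top [475.4 231.3]
```

```bash
python3 - <<'E'
from seg import *
s0=cv2.imread('pics/scene0.png');b=cv2.imread('pics/b11.png')
d=cv2.absdiff(s0,b).max(2)[140:205,225:315]
m=cv2.morphologyEx((d>22).astype(np.uint8),cv2.MORPH_OPEN,np.ones((3,3)))
c=best(m,42,38).reshape(-1,2)+[225,140]
h=cv2.approxPolyDP(c,2,True).reshape(-1,2); print('seen',cv2.boundingRect(c),h.tolist())
Y=np.radians(6.5);C,S=np.cos(Y),np.sin(Y)
P=lambda z:np.array([proj('scene',[.5395+C*x-S*y,.2428+S*x+C*y,z]) for x,y in[(.045,.023),(.045,-.023),(-.045,-.023),(-.045,.023)]])
print('pred top z22',np.round(P(.022),1).tolist(),'bottom z14',np.round(P(.014),1).tolist())
# pipes and long boss in scene: tops
hs=cv2.cvtColor(b,cv2.COLOR_BGR2HSV)
for n,Q,ht,r in(('sp',[.6407,.0397],.05,.017),('lp',[.619,-.1575],.058,.024)):
    u,v=map(int,proj('scene',[*Q,.016+ht/2]))
    s,a,b0=crop(b,u,v,26); mm=cv2.cvtColor(s,cv2.COLOR_BGR2GRAY)<78
    mm=cv2.morphologyEx(mm.astype(np.uint8),cv2.MORPH_OPEN,np.ones((5,5)))
    q=best(mm,u-a,v-b0).reshape(-1,2)+[a,b0]
    L=[proj('scene',[Q[0]+r*np.cos(t),Q[1]+r*np.sin(t),z]) for t in np.linspace(0,6.28,40) for z in(.016,.016+ht)]
    print(n,'seen',cv2.boundingRect(q),'pred',cv2.boundingRect(np.float32(L)))
E
```

```text
seen (248, 166, 36, 19) [[283, 170], [279, 178], [254, 184], [248, 176], [248, 173], [273, 166]]
pred top z22 [[276.4, 165.6], [286.6, 171.9], [255.3, 181.1], [245.5, 174.3]] bottom z14 [[276.4, 168.5], [286.7, 174.9], [255.4, 184.1], [245.6, 177.3]]
sp seen (339, 184, 14, 18) pred (338, 176, 17, 28)
lp seen (392, 226, 12, 21) pred (379, 212, 28, 39)
```

```bash
python3 -c "
from workcell import workorder,telemetry
print(workorder.job_done()); print(telemetry.observe()['clock'])"
```

```text
the job is handed in; nothing more can be done
None
the job is handed in; nothing more can be done
```

I loaded the station and handed the job in at about 31 s of the 131 s allowed; the hand-in gives no verdict. The short boss went into the feed tube first and the long boss on top of it. Both pipes are on their cones and the plate is in the nest.

**Last checks**
- **Feed tube:** the short boss was seen deep in the tube after its drop. The long boss then stood level, with its top just under the rim, where 78 mm predicts.
- **Pipes:** both were seen upright on their shoulders after release, with their tops within about 1 px of where a fully seated pipe should be.
- **Plate:** the top view measured it at 90.6 x 46.5 mm at its resting height. It was centred within about 1 mm of the nest and turned about 1° from it. In the scene view its upper edge and near lower corner fell on the outline of a plate lying flat.

**Checks that failed or disagreed**
- The top camera placed the fixtures about 2–4 mm off from the scene camera. I corrected for this using scene pictures.
- The final numeric re-check of the pipes was no use, because its dark mask caught only part of each pipe. Their seating rests on the earlier pictures.
- The last plate picture could not be viewed because the 16-picture limit was reached, so the plate was confirmed by numbers only. In those, its left and right ends came out about 2.5 px short each, which I put down to poor contrast beside the pins.

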